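Stand the reagent bottles in their holders

TASK

Put the four small screw-cap bottles that stand in front of the two tip boxes into the four grey bottle holders, one in each, upright and fully down on the floor of the well: the largest bottle in the widest well, the next largest in the next widest, and so on down to the smallest in the narrowest. Do not tip a bottle over, and leave the timer and the note pad that lie among them where they are.

Things in the scene. Friction and masses are not known exactly. Their poses are not given: they have to be found in the camera images.
- bottle_a: The largest of the four screw-cap bottles: round, 56 mm diameter, 110 mm tall with its cap (white body, blue cap); the straight full-width body reaches 95 mm up, the cap above is slightly narrower. Stands upright on the bench, loose, about 50 g. Origin at the centre of its underside, z up.
- bottle_b: The second largest of the four screw-cap bottles: round, 48 mm diameter, 90 mm tall with its cap (brown body, black cap); the straight full-width body reaches 77 mm up, the cap above is slightly narrower. Stands upright on the bench, loose, about 50 g. Origin at the centre of its underside, z up.
- bottle_c: The third largest of the four screw-cap bottles: round, 42 mm diameter, 70 mm tall with its cap (brown body, black cap); the straight full-width body reaches 60 mm up, the cap above is slightly narrower. Stands upright on the bench, loose, about 50 g. Origin at the centre of its underside, z up.
- bottle_d: The smallest of the four screw-cap bottles: round, 32 mm diameter, 56 mm tall with its cap (white body, green cap); the straight full-width body reaches 48 mm up, the cap above is slightly narrower. Stands upright on the bench, loose, about 50 g. Origin at the centre of its underside, z up.
- holder_a: Bottle holder with the widest well, for the largest bottle: grey plastic block 90x90 mm, 22 mm high, fixed to the bench, with one round open well of 76 mm diameter and 16 mm depth in the middle of its top (well floor 6 mm above the bench). Origin at the centre of its underside, below the well's centre; z up.
- holder_b: Bottle holder with the second widest well, for the second largest bottle: grey plastic block 80x80 mm, 22 mm high, fixed to the bench, with one round open well of 66 mm diameter and 16 mm depth in the middle of its top (well floor 6 mm above the bench). Origin at the centre of its underside, below the well's centre; z up.
- holder_c: Bottle holder with the third widest well, for the third largest bottle: grey plastic block 72x72 mm, 22 mm high, fixed to the bench, with one round open well of 58 mm diameter and 16 mm depth in the middle of its top (well floor 6 mm above the bench). Origin at the centre of its underside, below the well's centre; z up.
- holder_d: Bottle holder with the narrowest well, for the smallest bottle: grey plastic block 62x62 mm, 22 mm high, fixed to the bench, with one round open well of 48 mm diameter and 16 mm depth in the middle of its top (well floor 6 mm above the bench). Origin at the centre of its underside, below the well's centre; z up.
- lab_timer: Bystander, not to be moved: flat white lab timer 62x62x18 mm with three buttons, lying loose on the bench. Origin at the centre of its underside. (Wall cabinets hang about 0.6 m above the back half of the bench: with the tool pointing down, keep the TCP below about 0.18 m when moving over the work.)
- memo_pad: Bystander, not to be moved: yellow note pad 77x77x18 mm, lying loose on the bench. Origin at the centre of its underside.
There are look-alikes about, which are no part of the job. Leave any pink look-alike of the bottle_c alone.

How it is judged (in metres and radians):
At the end, for the whole second after the job is handed in: Each bottle stands upright (within 0.1 rad) and at rest on the floor of the well of its own size (within 12 mm of the well's centre, within 4 mm of the floor's height); timer and note pad are within 30 mm of where they lay (horizontal distance between bottle_a and holder_a below 0.012 m and z of bottle_a in the frame of holder_a between 0.003 and 0.01 m and angle between each of bottle_a, bottle_b, bottle_c, bottle_d's own z axis and vertical below 0.1 rad and linear speed of each of bottle_a, bottle_b, bottle_c, bottle_d below 0.02 m/s and horizontal distance between bottle_b and holder_b below 0.012 m and z of bottle_b in the frame of holder_b between 0.003 and 0.01 m and horizontal distance between bottle_c and holder_c below 0.012 m and z of bottle_c in the frame of holder_c between 0.003 and 0.01 m and horizontal distance between bottle_d and holder_d below 0.012 m and z of bottle_d in the frame of holder_d between 0.003 and 0.01 m and distance of each of lab_timer, memo_pad from where it was at the start of the episode below 0.03 m); the robot touches nothing.
It fails at once if a bottle is tipped over (more than 0.9 rad) (angle between any of bottle_a, bottle_b, bottle_c, bottle_d's own z axis and vertical above 0.9 rad).
It fails at once if the timer or the note pad is pushed away (more than 30 mm) (distance of any of lab_timer, memo_pad from where it was at the start of the episode above 0.03 m).
It also fails if it takes over 93 s, if anything falls off the work surface, if the arm or the gripper's body presses on something with over 40 N, if the wrist force passes 120 N, or if a joint passes its speed limit or range.

ROBOT

A 6-joint arm with a two-finger parallel gripper is mounted at the origin on a cart in front of the work surface, level with it; the furniture and walls round the work are solid. World frame = base frame: x ahead of the robot, y to its left, z up, the work surface at z = 0. Lengths are in m, angles in degrees, forces in N, time in s.
With the tool pointing down it reaches from about 0.35 to 0.875 m from the base axis. Payload 4.2 kg.
Tool frame: the origin (TCP) lies between the finger pads, 19 mm behind the fingertips; this is the grasp point; z points along the fingers, y is the line along which they close (so a half turn about z gives the same grasp; the last joint's range is limited). The gripper opens to 87 mm and grips with 3 to 60 N. Pads are 19 mm wide; open, the fingers measure 117 mm over their backs; the gripper's body (75 mm by 190 mm) begins 51 mm behind the grasp point.
Start: joints at [-51.532, 22.042, 0.453, 0, -68.411, -14.817], TCP at [0.251, -0.572, 0.241] pointing down, gripper open.
Joint ranges: [-179.83, 179.83], [-69.29, 118.12], [-61.27, 80.66], [-181.25, 117.63], [-171.15, -9.14], [-177.46, 177.46]. Speed limits (degrees/s): [159.86, 159.86, 180, 180, 180, 180].

INTERFACE

Orientations are given as a 3x3 rotation matrix whose columns are the frame's x, y, z axes.
In Python, from station import r, vision gives the robot as it stands. The module is installed in compiled form; this text tells all that it offers.
- The arm moves only by the shell command python3 -m creep 'ROWS'. ROWS is JSON, a list of rows, each a list of 7 numbers: the opening, from -1 (shut) to 1 (fully open), then the shift along the tool's x, y, z in mm, then the turn, a rotation vector about the tool's x, y, z in degrees. A call has 1 to 8 rows; each row is the pose to reach, as a shift and turn from the pose commanded when the call began, along the tool's axes at that moment; what a row does not reach only later rows make up. A row lasts 1/12 s, in which the tool goes at most 41.7 mm and 7.16 degrees, less where a joint would pass 70% of its speed; a pose out of reach is approached as far as the arm can. A call with a gripper value outside its range is refused whole. The fingers move at their own pace and stop on an object; the grip force is fixed at half the most. Time passes only in rows, so rows that repeat a pose let the fingers close. It gives the time, the measured TCP pose, the force, the opening and the grip force at its end, in the units of the state.
- r.sense(): the state, without advancing time (a new reading comes with each control period).
- vision.capture(name): name is "scene" or "top" or "wrist"; returns (picture, depth): 384x512x3 uint8, red, green, blue; 384x512 float32, m along the optical axis (not along the pixel's ray), 0 where there is no reading.
- vision.camera_model(name): a dict with "vertical_fov" (degrees; the focal length in pixels is half the picture's height over the tangent of half this angle, whatever the lens; pixels are square), "cx", "cy" (the principal point, pixels), "extrinsics" (4x4, takes a point from camera to world coordinates); the wrist camera has in their place "mount" (4x4, takes a point from camera to tool coordinates, whose origin is the TCP and whose axes are the flange's). Camera axes: x right, y down, z forward; pixel columns grow to the right and rows downward; lengths in m; the calibration is good to about 2 mm. A picture is of the moment at which its call begins: read the wrist's pose just before it. camera_model takes no time and is no camera call.
- r.finish_job(): hands the job in; it is judged then, once.
Trained networks look in the newest picture that a camera, given by its name, has taken for a name from the list of things; names that differ only in an ending like _2 or _b are one class to them, and where a whole thing is asked for, a point or a joint stands for the part that bears it (a point fixed in the world has none). Each returns a list of dicts, best first, with "conf" (0 to 1); they miss things now and then, are a little off and sometimes report something else, mostly with a low value. They report only what shows in the picture. A call takes as long as a camera call. They do not tell look-alikes from the thing itself.
- vision.find_in(camera, thing): "uv" ([column, row] in pixels, amid what is visible of it).
- vision.cut_out(camera, thing): "region" (384x512 bool, what is visible of it) and "uv" ([column, row] in pixels, amid what is visible of it).
The state is a dict: "time_s": time; "joints": joint angles; "joint_velocities": joint speeds; "effort": joint torques, N m; "tcp_pos": TCP position; "ee_rot": TCP orientation; "wrist_force": force on the tool from outside, world axes, zero at the start; "moment": the same for the moment, N m; "gripper_width": opening from 0.0 (shut) to 1.0 (fully open); "gripper_force": force on a finger pad.
Only numpy, scipy, OpenCV 4.12 (cv2) and the standard library are available. Lean on these libraries where they do the work, as an engineer would, in place of code of your own. Each camera call takes 0.05 s, during which the arm holds its last target. There are 200 camera calls.

## Working session

There is one attempt and no reset: what is moved stays moved. The work goes in short steps, Python scripts to look and compute and a shell command to move; the robot and the scene stay as the last step left them, time stands still between calls to the robot, and variables do not carry over. Pictures are saved under pics/ and viewed, at most 14 in all, crops included, and the job is handed in when it is done.

```bash
mkdir -p pics; ls
python3 - <<'E'
from station import r, vision
import cv2, numpy as np
s=r.sense(); print(s['time_s'],s['tcp_pos'],np.round(s['ee_rot'],3).tolist(),s['gripper_width'])
for c in ['scene','top']:
    p,d=vision.capture(c); cv2.imwrite(f'pics/{c}0.png',cv2.cvtColor(p,cv2.COLOR_RGB2BGR)); np.save(f'pics/{c}0.npy',d)
    m=vision.camera_model(c); print(c,m)
print(vision.camera_model('wrist'))
E
```

```text
pics
0.0 [ 0.25053793 -0.57197262  0.24014998] [[-0.916, -0.401, -0.001], [-0.401, 0.916, 0.002], [0.0, 0.002, -1.0]] 1.0000519505471834
scene {'vertical_fov': 44.15453533194135, 'cx': 258.794729538695, 'cy': 183.39246526463486, 'extrinsics': array([[ 0.78949067, -0.50665763,  0.34641382,  0.05683055],
       [-0.61372622, -0.64553919,  0.45455394, -0.77090989],
       [-0.00667953, -0.57146934, -0.82059624,  1.09736237],
       [ 0.        ,  0.        ,  0.        ,  1.        ]])}
top {'vertical_fov': 42.20702059961802, 'cx': 260.29667067656584, 'cy': 189.34680918261088, 'extrinsics': array([[-0.02938824, -0.99566048,  0.08829805,  0.37860773],
       [-0.99945991,  0.02797067, -0.01724929, -0.19256208],
       [ 0.01470468, -0.08875728, -0.99594474,  1.10607315],
       [ 0.        ,  0.        ,  0.        ,  1.        ]])}
{'vertical_fov': 63.490928639567386, 'cx': 254.49732826599467, 'cy': 196.72259039987014, 'mount': array([[-6.87080695e-04, -9.64362530e-01, -2.64583518e-01,
         7.15325039e-02],
       [ 9.99999275e-01, -4.00925324e-04, -1.13553119e-03,
         6.91092016e-05],
       [ 9.88985500e-04, -2.64584106e-01,  9.64362107e-01,
        -1.43361595e-01],
       [ 0.00000000e+00,  0.00000000e+00,  0.00000000e+00,
         1.00000000e+00]])}
```

View pics/scene0.png

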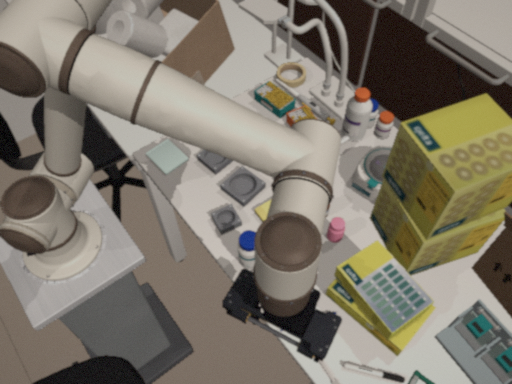

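View pics/top0.png

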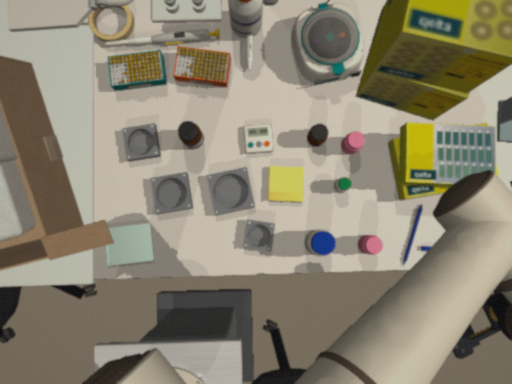

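The top view shows the following, in pixels:
- **Holders:** (142,142), (172,193), (231,190) and (259,235).
- **Bottles:** blue cap (322,242), brown (190,133) and (317,134), green cap (344,184).
- **Pink look-alikes:** (354,142) and (371,244).
- **Bystanders:** timer (258,138) and pad (286,184).

Next I'll measure positions.

```bash
cat > h.py <<'E'
from station import r, vision
import cv2, numpy as np
def K(c):
    m=vision.camera_model(c); f=192/np.tan(np.radians(m['vertical_fov'])/2); return f,m
def ext(c,s=None):
    f,m=K(c)
    if c!='wrist': return m['extrinsics']
    T=np.eye(4);T[:3,:3]=s['ee_rot'];T[:3,3]=s['tcp_pos'];return T@m['mount']
def cloud(c,d,s=None):
    f,m=K(c);v,u=np.mgrid[:384,:512]
    P=np.stack([(u-m['cx'])/f*d,(v-m['cy'])/f*d,d],-1);E=ext(c,s)
    W=P@E[:3,:3].T+E[:3,3];W[d==0]=np.nan;return W
def planeuv(c,uv,z,s=None):
    f,m=K(c);E=ext(c,s);q=E[:3,:3]@np.array([(uv[0]-m['cx'])/f,(uv[1]-m['cy'])/f,1]);return E[:3,3]+q*(z-E[2,3])/q[2]
E
python3 - <<'E'
from h import *
p,d=vision.capture('top');W=cloud('top',d)
print('bench z',np.nanmedian(W[100:110,250:300,2]))
for n in ['bottle_a','bottle_b','bottle_c','bottle_d','holder_a','holder_b','holder_c','holder_d','lab_timer','memo_pad']:
    for o in vision.cut_out('top',n)[:6]:
        if o['conf']<.3: continue
        w=W[o['region']];w=w[~np.isnan(w[:,0])]
        zt=np.percentile(w[:,2],97);t=w[w[:,2]>zt-.006];c,R=cv2.minEnclosingCircle(t[:,:2].astype(np.float32))
        rc=cv2.minAreaRect((t[:,:2]*1000).astype(np.float32))
        print(n,round(o['conf'],2),np.round(o['uv']),'z',round(zt,3),'mean',np.round(t[:,:2].mean(0),4),'circ',np.round(c,4),round(2*R,3),'rect',np.round(rc[0]),np.round(rc[1]),round(rc[2]))
im=cv2.cvtColor(p,cv2.COLOR_RGB2BGR)[90:270,110:400]
cv2.imwrite('pics/crop1.png',cv2.resize(im,(798,495),interpolation=cv2.INTER_CUBIC))
E
```

```text
bench z -1.2959762582642753e-05
bottle_a 0.85 [350. 144.] z 0.073 mean [ 0.5707 -0.4155] circ [ 0.5713 -0.4155] 0.037 rect [ 572. -416.] [35. 35.] 88
bottle_a 0.84 [191. 136.] z 0.093 mean [ 0.5955 -0.0639] circ [ 0.5955 -0.0636] 0.041 rect [595. -64.] [39. 40.] 42
bottle_a 0.81 [319. 136.] z 0.073 mean [ 0.5894 -0.3391] circ [ 0.5897 -0.3392] 0.037 rect [ 589. -340.] [35. 35.] 43
bottle_a 0.7 [322. 242.] z 0.113 mean [ 0.3562 -0.3324] circ [ 0.3562 -0.3326] 0.048 rect [ 357. -333.] [46. 46.] 89
bottle_a 0.47 [341. 184.] z 0.06 mean [ 0.4789 -0.3901] circ [ 0.4797 -0.391 ] 0.028 rect [ 479. -391.] [26. 24.] 89
bottle_b 0.85 [350. 144.] z 0.073 mean [ 0.5707 -0.4155] circ [ 0.5713 -0.4155] 0.037 rect [ 572. -416.] [35. 35.] 88
bottle_b 0.84 [191. 136.] z 0.093 mean [ 0.5955 -0.0639] circ [ 0.5955 -0.0636] 0.041 rect [595. -64.] [39. 40.] 42
bottle_b 0.81 [319. 136.] z 0.073 mean [ 0.5894 -0.3391] circ [ 0.5897 -0.3392] 0.037 rect [ 589. -340.] [35. 35.] 43
bottle_b 0.7 [322. 242.] z 0.113 mean [ 0.3562 -0.3324] circ [ 0.3562 -0.3326] 0.048 rect [ 357. -333.] [46. 46.] 89
bottle_b 0.47
[... 2185 characters left out ...]
89.] 10
holder_c 0.58 [172. 194.] z 0.025 mean [ 0.4737 -0.017 ] circ [ 0.4741 -0.0173] 0.108 rect [473. -17.] [80. 80.] 8
holder_d 0.76 [141. 143.] z 0.025 mean [0.5883 0.0493] circ [0.5885 0.0482] 0.099 rect [588.  49.] [73. 73.] 7
holder_d 0.63 [230. 189.] z 0.025 mean [ 0.4729 -0.1463] circ [ 0.4732 -0.146 ] 0.121 rect [ 474. -146.] [90. 89.] 10
holder_d 0.58 [172. 194.] z 0.025 mean [ 0.4737 -0.017 ] circ [ 0.4741 -0.0173] 0.108 rect [473. -17.] [80. 80.] 8
lab_timer 0.8 [257. 141.] z 0.02 mean [ 0.5892 -0.2092] circ [ 0.5899 -0.2107] 0.081 rect [ 589. -210.] [62. 62.] 1
memo_pad 0.87 [286. 181.] z 0.021 mean [ 0.488  -0.2681] circ [ 0.4867 -0.2675] 0.104 rect [ 487. -268.] [77. 77.] 86
```

View pics/crop1.png

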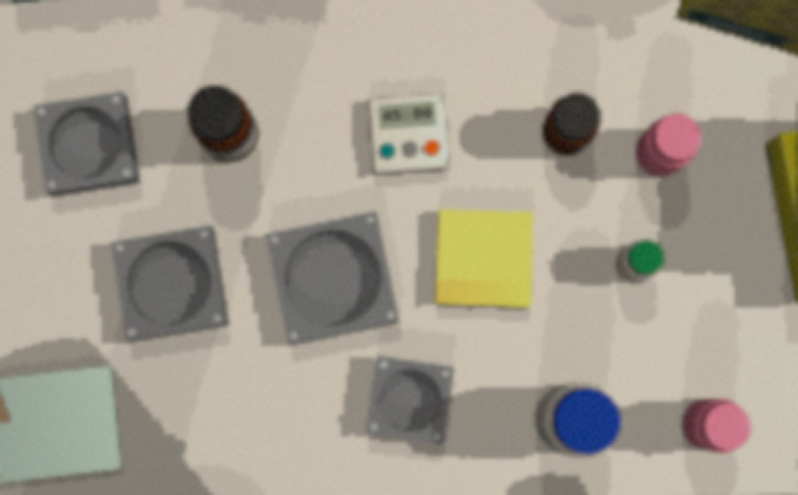

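The crop settles which is which:
- **Brown bottles:** the 0.09 m one at (190,133) is bottle_b and the 0.07 m one at (317,134) is bottle_c. The two same-size pink ones, (354,142) and (371,244), stay alone.
- **Blue and green caps:** blue is bottle_a, green is bottle_d.
- **Holders by rim size:** a (231,190), b (172,193), c (142,142), d (259,235).

The last measurements are holder_d, a second view, and the obstacle heights.

Run:
```python
from h import *
d=np.load('pics/top0.npy');W=cloud('top',d)
b=W[205:265,235:280].reshape(-1,3);t=b[(b[:,2]>.017)&(b[:,2]<.032)]
print('holder_d',t[:,:2].mean(0),cv2.minAreaRect((t[:,:2]*1000).astype(np.float32)))
for n,(u0,u1,v0,v1) in dict(low=(395,500,118,195),tips=(105,235,40,92),g=(330,360,170,195)).items():
    q=W[v0:v1,u0:u1].reshape(-1,3);q=q[q[:,2]>.02];print(n,np.nanmin(q,0).round(3),np.nanmax(q,0).round(3))
q=W[170:195,330:360].reshape(-1,3);q=q[q[:,2]>.052];print('d top',len(q),q.mean(0),q.min(0),q.max(0))
# second view
d=np.load('pics/scene0.npy');W=cloud('scene',d)
H=W[...,2]
for n,x,y in [('a',.356,-.3325),('b',.5955,-.064),('c',.5895,-.339),('d',.479,-.39),('Ha',.473,-.146),('Hb',.4735,-.017),('Hc',.5885,.049),('Hd',.37,-.2)]:
    m=(np.hypot(W[...,0]-x,W[...,1]-y)<.06)&(H>.012)&(H<.13)
    if m.sum()<10: print(n,'hidden');continue
    w=W[m];zt=np.percentile(w[:,2],98);t=w[w[:,2]>zt-.006];print(n,m.sum(),'z',zt.round(3),cv2.minAreaRect((t[:,:2]*1000).astype(np.float32)))
```

```text
holder_d [ 0.38404785 -0.20054999] ((391.00714111328125, -196.19638061523438), (85.04103088378906, 99.88778686523438), 88.31485748291016)
low [ 0.414 -0.726  0.02 ] [ 0.624 -0.419  0.573]
tips [ 0.709 -0.153  0.02 ] [0.82  0.117 0.048]
g [ 0.464 -0.404  0.02 ] [ 0.495 -0.374  0.061]
d top 131 [ 0.47984578 -0.39076514  0.05590189] [ 0.46711625 -0.40428807  0.05221994] [ 0.49334386 -0.37856398  0.06092424]
a 545 z 0.112 ((353.4117431640625, -329.3082580566406), (49.07283020019531, 36.61503219604492), 47.79877471923828)
b hidden
c 22 z 0.053 ((597.9551391601562, -358.40972900390625), (11.262161254882812, 2.7342214584350586), 21.06214141845703)
d hidden
Ha 499 z 0.025 ((474.6918029785156, -147.36489868164062), (90.7784652709961, 92.54222869873047), 10.14147663116455)
Hb 211 z 0.026 ((451.36810302734375, -26.004173278808594), (50.086265563964844, 93.91246795654297), 29.611312866210938)
Hc hidden
Hd 329 z 0.025 ((375.61541748046875, -206.09083557128906), (66.23937225341797, 62.181983947753906), 79.66951751708984)
```

```bash
python3 -m creep '[[1,-35,9,9,0,0,-7],[1,-70,18,18,0,0,-14],[1,-105,27,27,0,0,-21],[1,-140,36,36,0,0,-28],[1,-175,45,45,0,0,-35],[1,-210,54,54,0,0,-42],[1,-245,63,63,0,0,-49],[1,-270,70,70,0,0,-56]]'
```

```text
time_s: 1.32
tcp_pos: [0.472, -0.3981, 0.1706]
ee_rot: [[-0.172, -0.985, 0.0], [-0.985, 0.172, 0.0], [-0.0, -0.0, -1.0]]
wrist_force: [-0.3, -1.2, -0.9]
gripper_width: 1.004
gripper_force: 0.0
```

```bash
python3 -m creep '[[1,-3,-2,0,0,0,-5],[1,-6,-9,0,0,0,-9.9],[1,-6,-9,0,0,0,-9.9]]'
cat >> h.py <<'E'
def near(name,x,y,zmin,rad=.045,save=None):
    s=r.sense();p,d=vision.capture('wrist');W=cloud('wrist',d,s)
    m=(np.hypot(W[...,0]-x,W[...,1]-y)<rad)&(W[...,2]>zmin)
    w=W[m];
    if len(w)<20: print(name,'nothing',len(w));return
    zt=np.percentile(w[:,2],97);t=w[w[:,2]>zt-.006];c,R=cv2.minEnclosingCircle(t[:,:2].astype(np.float32))
    R3=s['ee_rot'];T=s['tcp_pos'];q=R3.T@(np.array([*c,zt])-T)
    print(name,'z',zt.round(3),'c',np.round(c,4),'D',round(2*R,4),'mean',t[:,:2].mean(0).round(4),'| in tool mm',(q*1000).round(1),'tcp',np.round(T,4))
    if save: cv2.imwrite(save,cv2.cvtColor(p,cv2.COLOR_RGB2BGR))
E
python3 - <<'E'
from h import *
near('d',.48,-.391,.04,save='pics/w1.png')
E
```

```text
time_s: 1.57
tcp_pos: [0.4814, -0.3951, 0.1711]
ee_rot: [[-0.004, -1.0, 0.0], [-1.0, 0.004, -0.0], [0.0, -0.0, -1.0]]
wrist_force: [-0.5, -0.8, -0.2]
gripper_width: 1.002
gripper_force: 0.0
d z 0.269 c [ 0.4786 -0.4164] D 0.0742 mean [ 0.4796 -0.4196] | in tool mm [ 21.4   2.7 -98.2] tcp [ 0.4814 -0.3951  0.1711]
```

View pics/w1.png

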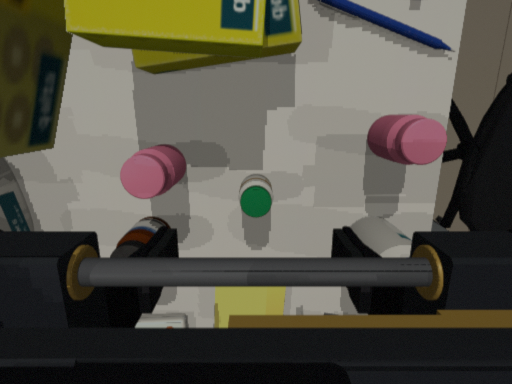

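The wrist view shows the green cap at (256,203), between the pink look-alikes at (153,170) and (408,138). Part of the gripper gets into the depth window, so I'll limit its height.

```bash
sed -i "s/(W\[...,2\]>zmin)/(W[...,2]>zmin)\&(W[...,2]<zmin+.03)/" h.py
python3 - <<'E'
from h import *
near('d',.48,-.391,.04,.03)
E
```

```text
d z 0.057 c [ 0.4815 -0.3914] D 0.0279 mean [ 0.4815 -0.392 ] | in tool mm [ -4.   -0.9 114.2] tcp [ 0.4806 -0.3954  0.1712]
```

```bash
python3 -m creep '[[1,-4,-1,30,0,0,0],[1,-4,-1,65,0,0,0],[1,-4,-1,100,0,0,0],[1,-4,-1,120,0,0,0],[1,-4,-1,130,0,0,0],[1,-4,-1,130,0,0,0]]'; python3 -m creep '[[-1,0,0,0,0,0,0],[-1,0,0,0,0,0,0],[-1,0,0,0,0,0,0],[-1,0,0,0,0,0,0],[-1,0,0,0,0,0,0],[-1,0,0,0,0,0,0],[-1,0,0,0,0,0,0],[-1,0,0,0,0,0,0]]'
```

```text
time_s: 2.17
tcp_pos: [0.479, -0.3916, 0.0389]
ee_rot: [[-0.01, -1.0, -0.004], [-1.0, 0.01, 0.002], [-0.002, 0.004, -1.0]]
wrist_force: [-0.9, -0.7, -0.5]
gripper_width: 1.001
gripper_force: 0.0
time_s: 2.83
tcp_pos: [0.481, -0.3917, 0.0414]
ee_rot: [[-0.008, -1.0, 0.0], [-1.0, 0.008, -0.0], [0.0, -0.0, -1.0]]
wrist_force: [0.3, -0.8, 0.4]
gripper_width: 0.478
gripper_force: 0.0
```

```bash
python3 -m creep '[[-1,0,0,0,0,0,0],[-1,0,0,0,0,0,0],[-1,0,0,0,0,0,0],[-1,0,0,0,0,0,0]]'
python3 - <<'E'
from h import *
d=np.load('pics/top0.npy');W=cloud('top',d).reshape(-1,3)
def rim(n,x,y,rad):
    t=W[(np.hypot(W[:,0]-x,W[:,1]-y)<rad)&(W[:,2]>.018)&(W[:,2]<.032)];print(n,np.median(t[:,2]),cv2.minAreaRect((t[:,:2]*1000).astype(np.float32)))
    f=W[(np.hypot(W[:,0]-x,W[:,1]-y)<.02)];print(' floor',np.median(f[:,2]))
rim('d',.375,-.206,.05);rim('a',.473,-.146,.068);rim('b',.4735,-.017,.06);rim('c',.5885,.049,.056)
E
```

```text
time_s: 3.17
tcp_pos: [0.4809, -0.3918, 0.0412]
ee_rot: [[-0.008, -1.0, -0.0], [-1.0, 0.008, 0.0], [-0.0, 0.0, -1.0]]
wrist_force: [0.3, 0.4, 0.3]
gripper_width: 0.353
gripper_force: 30.0
d 0.0222115735111994 ((375.08270263671875, -204.9337158203125), (61.91559982299805, 61.970428466796875), 79.72773742675781)
 floor 0.006005521957428428
a 0.02203013648445773 ((474.0046691894531, -146.21902465820312), (90.57144165039062, 89.75559997558594), 10.203783988952637)
 floor 0.00634288463753685
b 0.022107841940676165 ((473.2950439453125, -16.33379364013672), (80.64142608642578, 80.37547302246094), 8.261833190917969)
 floor 0.0060596370207526284
c 0.02228798147678679 ((587.9600830078125, 49.21619415283203), (72.80493927001953, 72.62580108642578), 7.690948009490967)
 floor 0.006508264029283839
```

```bash
python3 -m creep '[[-1,0,0,-15,0,0,0],[-1,0,0,-45,0,0,0],[-1,0,0,-80,0,0,0],[-1,0,0,-110,0,0,0],[-1,0,0,-120,0,0,0],[-1,-20,12,-120,0,0,0],[-1,-50,30,-120,0,0,0],[-1,-85,49,-120,0,0,0]]'; python3 -m creep '[[-1,-34,19,0,0,0,0],[-1,-68,38,0,0,0,0],[-1,-90,51,0,0,0,0],[-1,-101,58,0,0,0,0],[-1,-101,58,0,0,0,0]]'
python3 - <<'E'
from h import *
s=r.sense();print(s['gripper_width'],s['gripper_force'])
p,d=vision.capture('wrist');cv2.imwrite('pics/w2.png',cv2.cvtColor(p,cv2.COLOR_RGB2BGR))
W=cloud('wrist',d,s).reshape(-1,3)
t=W[(np.hypot(W[:,0]-.375,W[:,1]+.205)<.05)&(W[:,2]>.016)&(W[:,2]<.03)];print(len(t),np.median(t[:,2]),cv2.minAreaRect((t[:,:2]*1000).astype(np.float32)))
E
```

```text
time_s: 3.83
tcp_pos: [0.4319, -0.306, 0.1603]
ee_rot: [[-0.01, -1.0, -0.0], [-1.0, 0.01, 0.001], [-0.001, 0.0, -1.0]]
wrist_force: [1.3, 0.6, -0.7]
gripper_width: 0.358
gripper_force: 30.0
time_s: 4.25
tcp_pos: [0.3736, -0.2033, 0.1611]
ee_rot: [[-0.006, -1.0, -0.001], [-1.0, 0.006, 0.001], [-0.001, 0.001, -1.0]]
wrist_force: [-0.0, 0.0, -0.6]
gripper_width: 0.352
gripper_force: 30.0
0.3522915157160061 29.99862958327867
2018 0.021703258989555246 ((376.7582702636719, -204.9518585205078), (62.523048400878906, 62.18330383300781), 79.88211059570312)
```

View pics/w2.png

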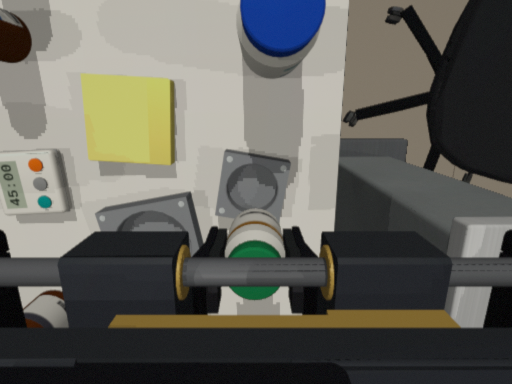

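The bottle is held upright, with the green cap at (254,270), and holder_d shows at (253,185). Lowering.

```bash
python3 -m creep '[[-1,1,-1,25,0,0,0],[-1,2,-2,60,0,0,0],[-1,2,-2,90,0,0,0],[-1,2,-2,106,0,0,0],[-1,2,-2,113,0,0,0],[-1,2,-2,113,0,0,0],[-1,2,-2,113,0,0,0]]'; python3 -m creep '[[0,0,0,0,0,0,0],[0.2,0,0,0,0,0,0],[0.2,0,0,0,0,0,0],[0.2,0,0,0,0,0,0],[0.2,0,0,0,0,0,0]]'
```

```text
time_s: 4.88
tcp_pos: [0.3787, -0.2079, 0.048]
ee_rot: [[-0.008, -1.0, 0.0], [-1.0, 0.008, -0.0], [0.0, -0.0, -1.0]]
wrist_force: [1.0, -0.0, -1.0]
gripper_width: 0.357
gripper_force: 30.0
time_s: 5.3
tcp_pos: [0.3776, -0.207, 0.0485]
ee_rot: [[-0.008, -1.0, 0.001], [-1.0, 0.008, -0.0], [0.0, -0.001, -1.0]]
wrist_force: [-0.4, 0.2, -0.1]
gripper_width: 0.58
gripper_force: 0.0
```

```bash
python3 -m creep '[[1,0,0,-20,0,0,0],[1,0,0,-50,0,0,0],[1,0,0,-85,0,0,0],[1,0,0,-110,0,0,0],[1,10,-15,-115,0,0,0],[1,27,-42,-115,0,0,0],[1,46,-74,-115,0,0,0],[1,66,-106,-115,0,0,0]]'; python3 -m creep '[[1,22,-33,0,0,0,0],[1,44,-66,0,0,0,0],[1,58,-90,0,0,0,0],[1,64,-102,0,0,0,0],[1,64,-102,0,0,0,0]]'
python3 - <<'E'
from h import *
near('c',.5895,-.339,.045,.03)
p,d=vision.capture('top');W=cloud('top',d).reshape(-1,3)
w=W[(np.hypot(W[:,0]-.375,W[:,1]+.205)<.03)&(W[:,2]>.05)];print('d placed',len(w),w.mean(0) if len(w) else '',w.min(0),w.max(0))
E
```

```text
time_s: 5.97
tcp_pos: [0.4839, -0.2743, 0.1642]
ee_rot: [[-0.007, -1.0, 0.002], [-1.0, 0.007, -0.0], [0.0, -0.002, -1.0]]
wrist_force: [0.2, -0.3, 0.6]
gripper_width: 0.991
gripper_force: 0.0
time_s: 6.38
tcp_pos: [0.5864, -0.3398, 0.1618]
ee_rot: [[-0.008, -1.0, -0.0], [-1.0, 0.008, -0.0], [0.0, 0.0, -1.0]]
wrist_force: [0.3, -1.4, -0.0]
gripper_width: 1.004
gripper_force: 0.0
c z 0.071 c [ 0.5915 -0.3399] D 0.0365 mean [ 0.5916 -0.3407] | in tool mm [ 0.  -5.1 91. ] tcp [ 0.5864 -0.3398  0.1618]
d placed 140 [ 0.37785948 -0.20681055  0.0616827 ] [ 0.3628551  -0.22008805  0.05013201] [ 0.39218549 -0.19456156  0.06863102]
```

bottle_d stands centred in its well. Next is bottle_c.

```bash
python3 -m creep '[[1,0,-2,30,0,0,0],[1,0,-4,65,0,0,0],[1,0,-4,95,0,0,0],[1,0,-4,110,0,0,0],[0,0,-4,116,0,0,0],[-1,0,-4,116,0,0,0],[-1,0,-4,116,0,0,0],[-1,0,-4,116,0,0,0]]'; python3 -m creep '[[-1,0,0,0,0,0,0],[-1,0,0,0,0,0,0],[-1,0,0,0,0,0,0],[-1,0,0,0,0,0,0],[-1,0,0,0,0,0,0],[-1,0,0,0,0,0,0]]'
```

```text
time_s: 7.15
tcp_pos: [0.5894, -0.3389, 0.0496]
ee_rot: [[-0.007, -1.0, 0.003], [-1.0, 0.007, -0.001], [0.001, -0.003, -1.0]]
wrist_force: [-0.1, 0.5, 0.5]
gripper_width: 0.777
gripper_force: 0.0
time_s: 7.65
tcp_pos: [0.5889, -0.3388, 0.048]
ee_rot: [[-0.007, -1.0, 0.001], [-1.0, 0.007, -0.001], [0.001, -0.001, -1.0]]
wrist_force: [-0.2, 0.8, 2.8]
gripper_width: 0.463
gripper_force: 30.0
```

```bash
python3 -m creep '[[-1,0,0,-15,0,0,0],[-1,0,0,-45,0,0,0],[-1,0,0,-80,0,0,0],[-1,0,0,-110,0,0,0],[-1,-5,0,-122,0,0,0],[-1,-25,0,-122,0,0,0],[-1,-55,0,-122,0,0,0],[-1,-90,1,-122,0,0,0]]'; python3 -m creep '[[-1,-35,0,0,0,0,0],[-1,-70,1,0,0,0,0],[-1,-105,1,0,0,0,0],[-1,-140,2,0,0,0,0],[-1,-175,2,0,0,0,0],[-1,-210,2,0,0,0,0],[-1,-245,3,0,0,0,0],[-1,-275,3,0,0,0,0]]';python3 -m creep '[[-1,-16,0,0,0,0,0],[-1,-22,0,0,0,0,0],[-1,-23,0,0,0,0,0],[-1,-23,0,0,0,0,0]]'
python3 - <<'E'
from h import *
s=r.sense();p,d=vision.capture('wrist')
W=cloud('wrist',d,s).reshape(-1,3)
t=W[(np.hypot(W[:,0]-.588,W[:,1]-.049)<.055)&(W[:,2]>.016)&(W[:,2]<.03)];print(len(t),np.median(t[:,2]),cv2.minAreaRect((t[:,:2]*1000).astype(np.float32)))
E
```

```text
time_s: 8.32
tcp_pos: [0.5874, -0.2484, 0.1684]
ee_rot: [[-0.011, -1.0, -0.001], [-1.0, 0.011, 0.001], [-0.001, 0.001, -1.0]]
wrist_force: [1.1, 0.4, -0.1]
gripper_width: 0.467
gripper_force: 30.0
time_s: 8.98
tcp_pos: [0.5862, 0.0286, 0.1685]
ee_rot: [[-0.007, -1.0, -0.002], [-1.0, 0.007, 0.0], [-0.0, 0.002, -1.0]]
wrist_force: [0.1, -0.7, 0.4]
gripper_width: 0.467
gripper_force: 30.0
time_s: 9.32
tcp_pos: [0.587, 0.0492, 0.1687]
ee_rot: [[-0.008, -1.0, -0.001], [-1.0, 0.008, -0.0], [0.0, 0.001, -1.0]]
wrist_force: [-0.3, -0.0, -1.0]
gripper_width: 0.463
gripper_force: 30.0
2022 0.021725388100420934 ((589.8463134765625, 49.019142150878906), (72.13543701171875, 71.97393035888672), 7.608129501342773)
```

```bash
python3 -m creep '[[-1,0,-1,25,0,0,0],[-1,0,-2,60,0,0,0],[-1,0,-2,90,0,0,0],[-1,0,-2,108,0,0,0],[-1,0,-2,115,0,0,0],[-1,0,-2,115,0,0,0],[-1,0,-2,115,0,0,0]]'; python3 -m creep '[[0.2,0,0,0,0,0,0],[0.4,0,0,0,0,0,0],[0.4,0,0,0,0,0,0],[0.4,0,0,0,0,0,0],[0.4,0,0,0,0,0,0]]'
```

```text
time_s: 9.95
tcp_pos: [0.5897, 0.0482, 0.0546]
ee_rot: [[-0.009, -1.0, 0.0], [-1.0, 0.009, -0.0], [0.0, -0.0, -1.0]]
wrist_force: [-0.1, -0.5, -0.5]
gripper_width: 0.464
gripper_force: 30.0
time_s: 10.37
tcp_pos: [0.5895, 0.0494, 0.0544]
ee_rot: [[-0.008, -1.0, 0.0], [-1.0, 0.008, 0.0], [-0.0, -0.0, -1.0]]
wrist_force: [0.2, 0.4, -0.3]
gripper_width: 0.682
gripper_force: 0.0
```

```bash
python3 -m creep '[[1,0,0,-20,0,0,0],[1,0,0,-55,0,0,0],[1,0,0,-90,0,0,0],[1,0,0,-115,0,0,0],[1,25,-2,-115,0,0,0],[1,60,-4,-115,0,0,0],[1,95,-6,-115,0,0,0],[1,113,-7,-115,0,0,0]]'; python3 -m creep '[[1,0,0,0,0,0,0],[1,0,0,0,0,0,0]]'
python3 - <<'E'
from h import *
near('b',.5955,-.064,.065,.03)
p,d=vision.capture('top');W=cloud('top',d).reshape(-1,3)
w=W[(np.hypot(W[:,0]-.588,W[:,1]-.049)<.03)&(W[:,2]>.065)&(W[:,2]<.09)];print('c placed',len(w),w.mean(0) if len(w) else '',w.min(0),w.max(0))
E
```

```text
time_s: 11.03
tcp_pos: [0.5952, -0.0661, 0.1696]
ee_rot: [[-0.009, -1.0, 0.0], [-1.0, 0.009, -0.0], [0.0, -0.0, -1.0]]
wrist_force: [-0.1, 1.0, -0.7]
gripper_width: 0.997
gripper_force: 0.0
time_s: 11.2
tcp_pos: [0.5954, -0.0645, 0.1692]
ee_rot: [[-0.01, -1.0, -0.0], [-1.0, 0.01, 0.0], [-0.0, 0.0, -1.0]]
wrist_force: [-0.7, -0.1, -0.4]
gripper_width: 0.997
gripper_force: 0.0
b z 0.091 c [ 0.5974 -0.0636] D 0.0417 mean [ 0.5976 -0.0646] | in tool mm [-1.  -2.1 78.2] tcp [ 0.5954 -0.0645  0.1692]
c placed 251 [0.5871058  0.04622992 0.07547718] [0.57020839 0.0290149  0.06507155] [0.60495972 0.06486345 0.08265719]
```

```bash
python3 -m creep '[[1,0,-1,30,0,0,0],[1,0,-1,65,0,0,0],[1,0,-1,95,0,0,0],[0.5,0,-1,108,0,0,0],[-1,0,-1,112,0,0,0],[-1,0,-1,112,0,0,0],[-1,0,-1,112,0,0,0],[-1,0,-1,112,0,0,0]]'; python3 -m creep '[[-1,0,0,0,0,0,0],[-1,0,0,0,0,0,0],[-1,0,0,0,0,0,0],[-1,0,0,0,0,0,0],[-1,0,0,0,0,0,0]]'
```

```text
time_s: 11.97
tcp_pos: [0.5978, -0.063, 0.059]
ee_rot: [[-0.007, -1.0, 0.003], [-1.0, 0.007, 0.0], [-0.0, -0.003, -1.0]]
wrist_force: [0.4, -0.5, 0.7]
gripper_width: 0.706
gripper_force: 0.0
time_s: 12.38
tcp_pos: [0.5971, -0.0636, 0.0585]
ee_rot: [[-0.008, -1.0, 0.002], [-1.0, 0.008, 0.0], [-0.0, -0.002, -1.0]]
wrist_force: [-0.9, 1.2, 6.3]
gripper_width: 0.536
gripper_force: 30.0
```

```bash
python3 -m creep '[[-1,0,0,-15,0,0,0],[-1,0,0,-45,0,0,0],[-1,0,0,-80,0,0,0],[-1,0,0,-100,0,0,0],[-1,-9,25,-100,0,0,0],[-1,-22,60,-100,0,0,0],[-1,-35,95,-100,0,0,0],[-1,-46,123,-100,0,0,0]]'; python3 -m creep '[[-1,0,0,0,0,0,0],[-1,0,0,0,0,0,0]]'
python3 - <<'E'
from h import *
s=r.sense();p,d=vision.capture('wrist')
W=cloud('wrist',d,s).reshape(-1,3)
t=W[(np.hypot(W[:,0]-.473,W[:,1]+.017)<.06)&(W[:,2]>.016)&(W[:,2]<.03)];print(len(t),np.median(t[:,2]),cv2.minAreaRect((t[:,:2]*1000).astype(np.float32)))
E
```

```text
time_s: 13.05
tcp_pos: [0.471, -0.0167, 0.1566]
ee_rot: [[-0.009, -1.0, -0.002], [-1.0, 0.009, 0.0], [-0.0, 0.002, -1.0]]
wrist_force: [-0.6, 0.7, -1.2]
gripper_width: 0.54
gripper_force: 30.0
time_s: 13.22
tcp_pos: [0.4726, -0.0165, 0.1576]
ee_rot: [[-0.006, -1.0, 0.0], [-1.0, 0.006, 0.0], [-0.0, -0.0, -1.0]]
wrist_force: [0.8, -1.0, -0.2]
gripper_width: 0.54
gripper_force: 30.0
2431 0.02174063129502707 ((474.9588928222656, -16.648712158203125), (80.2779769897461, 79.72195434570312), 7.745646953582764)
```

```bash
python3 -m creep '[[-1,0,-1,25,0,0,0],[-1,0,-2,55,0,0,0],[-1,0,-2,80,0,0,0],[-1,0,-2,90,0,0,0],[-1,0,-2,93,0,0,0],[-1,0,-2,93,0,0,0],[-1,0,-2,93,0,0,0]]'; python3 -m creep '[[0.3,0,0,0,0,0,0],[0.6,0,0,0,0,0,0],[0.6,0,0,0,0,0,0],[0.6,0,0,0,0,0,0],[0.6,0,0,0,0,0,0]]'
```

```text
time_s: 13.85
tcp_pos: [0.4772, -0.0169, 0.0639]
ee_rot: [[-0.009, -1.0, 0.0], [-1.0, 0.009, -0.0], [0.0, -0.0, -1.0]]
wrist_force: [0.2, -0.5, -0.5]
gripper_width: 0.537
gripper_force: 30.0
time_s: 14.27
tcp_pos: [0.4761, -0.0167, 0.0643]
ee_rot: [[-0.008, -1.0, 0.0], [-1.0, 0.008, 0.0], [-0.0, -0.0, -1.0]]
wrist_force: [-0.5, 0.3, -0.6]
gripper_width: 0.771
gripper_force: 0.0
```

```bash
python3 -m creep '[[1,0,0,-20,0,0,0],[1,0,0,-55,0,0,0],[1,0,0,-90,0,0,0],[1,0,0,-110,0,0,0],[1,20,8,-110,0,0,0],[1,50,19,-110,0,0,0],[1,83,31,-110,0,0,0],[1,117,43,-110,0,0,0]]'; python3 -m creep '[[1,33,12,0,0,0,0],[1,66,24,0,0,0,0],[1,100,37,0,0,0,0],[1,133,49,0,0,0,0],[1,166,61,0,0,0,0],[1,190,70,0,0,0,0],[1,200,73,0,0,0,0],[1,200,73,0,0,0,0]]'
python3 - <<'E'
from h import *
near('a',.3575,-.333,.085,.035)
p,d=vision.capture('top');W=cloud('top',d).reshape(-1,3)
w=W[(np.hypot(W[:,0]-.474,W[:,1]+.017)<.03)&(W[:,2]>.085)&(W[:,2]<.11)];print('b placed',len(w),w.mean(0) if len(w) else '',w.min(0),w.max(0))
E
```

```text
time_s: 14.93
tcp_pos: [0.4314, -0.1341, 0.1747]
ee_rot: [[-0.006, -1.0, 0.001], [-1.0, 0.006, 0.0], [-0.0, -0.001, -1.0]]
wrist_force: [0.4, 0.2, -0.3]
gripper_width: 1.0
gripper_force: 0.0
time_s: 15.6
tcp_pos: [0.3567, -0.3344, 0.1741]
ee_rot: [[-0.011, -1.0, -0.0], [-1.0, 0.011, -0.0], [0.0, 0.0, -1.0]]
wrist_force: [-0.5, 0.1, 0.3]
gripper_width: 0.999
gripper_force: 0.0
a z 0.111 c [ 0.3578 -0.3328] D 0.0487 mean [ 0.3578 -0.3342] | in tool mm [-1.6 -1.1 63.3] tcp [ 0.3567 -0.3344  0.1741]
b placed 333 [ 0.47577454 -0.01758238  0.09582538] [ 0.45585671 -0.03724463  0.08559986] [0.49718547 0.00204587 0.10169317]
```

```bash
python3 -m creep '[[1,-1,-1,25,0,0,0],[1,-1,-1,55,0,0,0],[1,-1,-1,82,0,0,0],[1,-1,-1,98,0,0,0],[0,-1,-1,103,0,0,0],[-1,-1,-1,103,0,0,0],[-1,-1,-1,103,0,0,0],[-1,-1,-1,103,0,0,0]]'; python3 -m creep '[[-1,0,0,0,0,0,0],[-1,0,0,0,0,0,0],[-1,0,0,0,0,0,0],[-1,0,0,0,0,0,0],[-1,0,0,0,0,0,0]]'
```

```text
time_s: 16.37
tcp_pos: [0.3597, -0.3319, 0.0726]
ee_rot: [[-0.007, -1.0, 0.003], [-1.0, 0.007, -0.001], [0.001, -0.003, -1.0]]
wrist_force: [-0.8, -1.2, 0.0]
gripper_width: 0.781
gripper_force: 0.0
time_s: 16.78
tcp_pos: [0.3589, -0.3322, 0.0722]
ee_rot: [[-0.008, -1.0, 0.001], [-1.0, 0.008, -0.001], [0.001, -0.001, -1.0]]
wrist_force: [-1.5, 0.5, 5.1]
gripper_width: 0.624
gripper_force: 30.0
```

```bash
python3 -m creep '[[-1,0,0,-15,0,0,0],[-1,0,0,-45,0,0,0],[-1,0,0,-80,0,0,0],[-1,0,0,-100,0,0,0],[-1,-15,-9,-100,0,0,0],[-1,-40,-24,-100,0,0,0],[-1,-70,-43,-100,0,0,0],[-1,-100,-61,-100,0,0,0]]'; python3 -m creep '[[-1,-30,-18,0,0,0,0],[-1,-60,-37,0,0,0,0],[-1,-80,-49,0,0,0,0],[-1,-87,-54,0,0,0,0],[-1,-87,-54,0,0,0,0],[-1,-87,-54,0,0,0,0]]'
python3 - <<'E'
from h import *
s=r.sense();p,d=vision.capture('wrist')
W=cloud('wrist',d,s).reshape(-1,3)
t=W[(np.hypot(W[:,0]-.474,W[:,1]+.146)<.068)&(W[:,2]>.016)&(W[:,2]<.03)];print(len(t),np.median(t[:,2]),cv2.minAreaRect((t[:,:2]*1000).astype(np.float32)))
E
```

```text
time_s: 17.45
tcp_pos: [0.4204, -0.2314, 0.1713]
ee_rot: [[-0.01, -1.0, 0.001], [-1.0, 0.01, 0.0], [-0.0, -0.001, -1.0]]
wrist_force: [0.9, 0.1, -0.3]
gripper_width: 0.627
gripper_force: 30.0
time_s: 17.95
tcp_pos: [0.4744, -0.1458, 0.1709]
ee_rot: [[-0.008, -1.0, -0.001], [-1.0, 0.008, 0.0], [-0.0, 0.001, -1.0]]
wrist_force: [0.1, -0.6, -0.6]
gripper_width: 0.623
gripper_force: 30.0
2559 0.021734896550783755 ((475.56622314453125, -146.35769653320312), (90.15021514892578, 90.13797760009766), 10.216462135314941)
```

```bash
python3 -m creep '[[-1,0,-1,25,0,0,0],[-1,0,-1,55,0,0,0],[-1,0,-1,80,0,0,0],[-1,0,-1,90,0,0,0],[-1,0,-1,93,0,0,0],[-1,0,-1,93,0,0,0],[-1,0,-1,93,0,0,0]]'; python3 -m creep '[[0.5,0,0,0,0,0,0],[0.8,0,0,0,0,0,0],[0.8,0,0,0,0,0,0],[0.8,0,0,0,0,0,0],[1,0,0,0,0,0,0],[1,0,0,0,0,0,0]]'; python3 -m creep '[[1,0,0,-15,0,0,0],[1,0,0,-45,0,0,0],[1,0,0,-80,0,0,0],[1,0,0,-95,0,0,0],[1,30,0,-95,0,0,0],[1,65,0,-95,0,0,0],[1,100,0,-95,0,0,0],[1,135,0,-95,0,0,0]]'; python3 -m creep '[[1,30,0,0,0,0,0],[1,60,0,0,0,0,0],[1,60,0,0,0,0,0],[1,60,0,0,0,0,0]]'
python3 - <<'E'
from h import *
p,d=vision.capture('top');W=cloud('top',d).reshape(-1,3)
for n,x,y,z in [('a',.474,-.146,.116),('b',.474,-.0165,.096),('c',.588,.049,.076),('d',.3755,-.205,.062)]:
    w=W[(np.hypot(W[:,0]-x,W[:,1]-y)<.035)&(W[:,2]>z-.007)&(W[:,2]<z+.02)];t=(w[:,:2]).astype(np.float32)
    c,R=cv2.minEnclosingCircle(t);print(n,len(w),np.round(c,4),round(2*R,3),'zmed',np.median(w[:,2]).round(4),'off mm',((np.array(c)-[x,y])*1000).round(1))
for n,x,y in [('timer',.5892,-.2092),('pad',.487,-.268)]:
    w=W[(np.hypot(W[:,0]-x,W[:,1]-y)<.07)&(W[:,2]>.012)&(W[:,2]<.025)];print(n,cv2.minAreaRect((w[:,:2]*1000).astype(np.float32)))
cv2.imwrite('pics/top1.png',cv2.cvtColor(p,cv2.COLOR_RGB2BGR))
E
```

```text
time_s: 18.58
tcp_pos: [0.4751, -0.147, 0.0783]
ee_rot: [[-0.01, -1.0, -0.0], [-1.0, 0.01, -0.0], [0.0, 0.0, -1.0]]
wrist_force: [0.6, -0.3, -1.4]
gripper_width: 0.623
gripper_force: 30.0
time_s: 19.08
tcp_pos: [0.476, -0.1457, 0.0783]
ee_rot: [[-0.008, -1.0, 0.0], [-1.0, 0.008, 0.0], [-0.0, -0.0, -1.0]]
wrist_force: [0.3, 0.9, 0.3]
gripper_width: 0.954
gripper_force: 0.0
time_s: 19.75
tcp_pos: [0.4748, -0.2818, 0.1736]
ee_rot: [[-0.006, -1.0, 0.001], [-1.0, 0.006, -0.0], [0.0, -0.001, -1.0]]
wrist_force: [1.0, -0.2, 0.4]
gripper_width: 1.002
gripper_force: 0.0
time_s: 20.08
tcp_pos: [0.4738, -0.3418, 0.1726]
ee_rot: [[-0.011, -1.0, -0.001], [-1.0, 0.011, 0.001], [-0.001, 0.001, -1.0]]
wrist_force: [-0.6, 0.1, -0.0]
gripper_width: 0.998
gripper_force: 0.0
a 0 [0. 0.] 0.0 zmed nan off mm [-474.  146.]
b 329 [ 0.4765 -0.0169] 0.042 zmed 0.096 off mm [ 2.5 -0.4]
c 241 [0.5876 0.0475] 0.037 zmed 0.0763 off mm [-0.4 -1.5]
d 137 [ 0.3777 -0.2068] 0.028 zmed 0.0622 off mm [ 2.2 -1.8]
timer ((525.922607421875, -236.1153564453125), (2.0185465812683105, 4.736234188079834), 22.149879455566406)
pad ((486.506103515625, -268.530517578125), (76.91385650634766, 75.99242401123047), 86.02014923095703)
  return _methods._mean(a, axis=axis, dtype=dtype,
  ret = ret.dtype.type(ret / rcount)
```

View pics/top1.png

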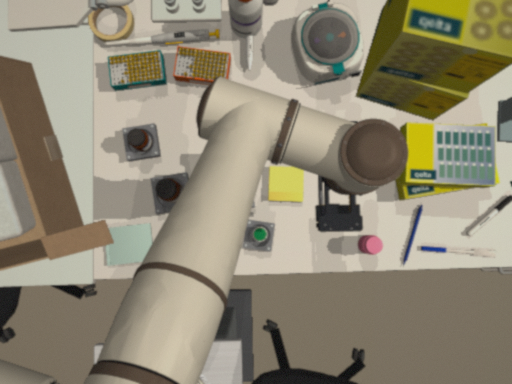

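b (172,188), c (141,140) and d (260,234) are seated, and the pad hasn't moved. The arm hides bottle_a and the timer, so I'll move it aside and look again.

```bash
python3 -m creep '[[1,30,15,-5,0,0,0],[1,60,35,-10,0,0,0],[1,85,60,-20,0,0,0],[1,110,85,-30,0,0,0],[1,135,110,-40,0,0,0],[1,160,135,-50,0,0,0],[1,185,160,-60,0,0,0],[1,185,170,-60,0,0,0]]'; python3 -m creep '[[1,15,30,0,0,0,0],[1,30,50,0,0,0,0],[1,30,50,0,0,0,0]]'
python3 - <<'E'
from h import *
p,d=vision.capture('top');W=cloud('top',d).reshape(-1,3)
for n,x,y,z in [('a',.474,-.146,.116),('b',.474,-.0165,.096),('d',.3755,-.205,.062)]:
    w=W[(np.hypot(W[:,0]-x,W[:,1]-y)<.035)&(W[:,2]>z-.007)&(W[:,2]<z+.02)];t=(w[:,:2]).astype(np.float32)
    if len(w): c,R=cv2.minEnclosingCircle(t);print(n,len(w),np.round(c,4),round(2*R,3),'zmed',np.median(w[:,2]).round(4),'off mm',((np.array(c)-[x,y])*1000).round(1))
w=W[(np.hypot(W[:,0]-.589,W[:,1]+.21)<.055)&(W[:,2]>.012)&(W[:,2]<.025)];print('timer',cv2.minAreaRect((w[:,:2]*1000).astype(np.float32)) if len(w) else 'hidden')
cv2.imwrite('pics/top2.png',cv2.cvtColor(p,cv2.COLOR_RGB2BGR))
E
```

```text
time_s: 20.8
tcp_pos: [0.3015, -0.5271, 0.2355]
ee_rot: [[-0.01, -1.0, 0.002], [-1.0, 0.01, -0.004], [0.004, -0.002, -1.0]]
wrist_force: [-0.0, -0.1, 0.8]
gripper_width: 1.0
gripper_force: 0.0
time_s: 21.05
tcp_pos: [0.2505, -0.5541, 0.2332]
ee_rot: [[-0.01, -1.0, -0.001], [-1.0, 0.01, 0.0], [-0.0, 0.001, -1.0]]
wrist_force: [0.5, -0.5, -0.2]
gripper_width: 0.999
gripper_force: 0.0
a 456 [ 0.474  -0.1473] 0.048 zmed 0.1157 off mm [-0.  -1.3]
b 328 [ 0.4764 -0.017 ] 0.042 zmed 0.0959 off mm [ 2.4 -0.5]
d 137 [ 0.3779 -0.2067] 0.028 zmed 0.0618 off mm [ 2.4 -1.7]
timer ((589.699951171875, -209.9734344482422), (61.52389144897461, 61.74100875854492), 3.2019944190979004)
```

View pics/top2.png

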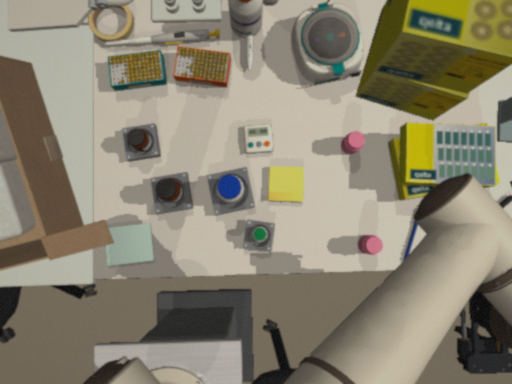

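All four bottles are in their own wells: a (229,187), b (171,188), c (141,140), d (260,234). The timer and pad are where they were, and the arm is clear.

```bash
python3 -c "
from station import r
print(r.finish_job())"
```

```text
the job is handed in; nothing more can be done
None
```

The job is handed in with no verdict shown: all four bottles stand in their matching wells within about 3 mm of centre and at seated height, the timer and note pad did not move, and it took about 21 s of the 93 s allowed.

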